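Reset the tripped kettle limiter by feel

ROBOT

A 6-joint arm with a two-finger parallel gripper is mounted at the origin on the work surface. World frame = base frame: x ahead of the robot, y to its left, z up, the work surface at z = 0. Lengths are in m, angles in rad, forces in N, time in s.
With the tool pointing down it reaches from about 0.275 to 0.75 m from the base axis. Payload 10.2 kg.
Tool frame: the origin (TCP) lies midway between the tips of the shut fingers; the grasp point (between the pads) lies 19 mm behind it; z points along the fingers, y is the line along which they close (so a half turn about z gives the same grasp; the last joint's range is limited). The gripper opens to 85 mm and grips with 20 to 120 N. Pads are 22 mm wide; open, the fingers measure 114 mm over their backs; the gripper's body (76 mm by 85 mm) begins 54 mm behind the grasp point. The pads swing forward as they close: fully open they stand 13 mm farther back than shut.
Start: joints at [-1.538, 0.313, 1.498, -0, 1.331, -0.223], TCP at [0.133, -0.508, 0.231] pointing down, gripper open.
Joint ranges: [-2.94, 2.94], [-0.97, 2.17], [0.19, 2.56], [-1.23, 4.37], [0.02, 3.11], [-2.88, 2.88]. Speed limits (rad/s): [2.39, 2.39, 3.01, 3.14, 3.14, 3.14].

INTERFACE

Orientations are given as a unit quaternion [x, y, z, w].
In Python, from bench import observe, camera, finish_job, spot_in, spot_point gives the robot as it stands. The module is installed in compiled form; this text tells all that it offers.
- The arm moves only by the tool servo_tool, never from a script. Its argument "increments" is a list of rows, each an object with "offset": the shift along the tool's x, y, z in mm, a list of three; "turn": the turn, a rotation vector about the tool's x, y, z in degrees, a list of three; "jaw": the finger opening in mm, from 0 to 85.4. A call has 1 to 12 rows; each row shifts and turns the commanded pose from where the row before left it, along the tool's axes as they then stand; what a row does not reach is not made up. A row lasts 1/8 s, in which the tool goes at most 62.5 mm and 10.7 degrees, less where a joint would pass 70% of its speed; a pose out of reach is approached as far as the arm can. A call is refused whole if a number of a shift passes 62.5 or a number of a turn 10.7, either way. A call with a gripper value outside its range is refused whole. The fingers move at their own pace and stop on an object; "newtons" is the grip in N (left out, the last holds). Time passes only in rows, so rows that do not move let the fingers close. It gives the time, the measured TCP pose, the force, the opening and the grip force at its end, in the units of the state.
- observe(): the state, without advancing time (a new reading comes with each control period).
- camera(name): name is "scene" or "top"; returns a dict with "color" (480x640x3 uint8, red, green, blue), "intrinsics" (3x3 intrinsics, pixels), "R" (3x3) and "t" (3): a world point X has camera coordinates R X + t. Camera axes: x right, y down, z forward; pixel columns grow to the right and rows downward; lengths in m; the calibration is good to about 2 mm. A picture is of the moment at which its call begins. There is no depth.
- finish_job(): hands the job in; it is judged then, once.
Trained networks look in a picture, given as the dict that the camera call returned (one of the last four; its "shot" number tells which), for a name from the list of things; names that differ only in an ending like _2 or _b are one class to them, and where a whole thing is asked for, a point or a joint stands for the part that bears it (a point fixed in the world has none). Each returns a list of dicts, best first, with "conf" (0 to 1); they miss things now and then, are a little off and sometimes report something else, mostly with a low value. They report only what shows in the picture. A call takes as long as a camera call. They do not tell look-alikes from the thing itself.
- spot_in(picture, label): "pixel" ([column, row] in pixels, amid what is visible of it).
- spot_point(picture, label): "pixel" ([column, row] in pixels: a listed point, or the origin of a listed thing).
The state is a dict: "time": time; "joint_pos": joint angles; "joint_vel": joint speeds; "joint_efforts": joint torques, N m; "tool_pos": TCP position; "orientation": TCP orientation; "contact_force": force on the tool from outside, world axes, zero at the start; "torque": the same for the moment, N m; "gripper_width": finger opening in m; "gripper_force": force on a finger pad.
Only numpy, scipy, OpenCV 4.12 (cv2) and the standard library are available. Lean on these libraries where they do the work, as an engineer would, in place of code of your own. Each camera call takes 0.05 s, during which the arm holds its last target. There are 200 camera calls.

TASK

The safety limiter of one of the three kettle heaters has tripped and all three heaters have been switched off. Find the tripped limiter by pressing the black reset buttons on the control console slowly and gently, never with more than 15 newtons: the tripped one pushes back firmly and then snaps through under the finger, which resets it; one that stays soft has not tripped, so let it go. Then throw the lever switch of the heater whose limiter snapped all the way over to on (away from its button), leave the other two switches off because their kettles are empty, do not knock over or shift the things standing around, and move clear.

Things in the scene. Friction and masses are not known exactly. Their poses are not given: they have to be found in the camera images.
- console: Grey steel control box fixed on the bench, 250 (x) x 330 (y) x 85 mm. Origin: centre of its underside; z up, x from its button side to its switch side, y along the row, to the left. Three identical aluminium heater plates lie on its top 95 mm apart in y, each with a reset button and, 95 mm behind it in +x, the same heater's lever switch. Which place has tripped differs each time and cannot be seen.
- reset_left (a point): Point on the plate's surface (88 mm above the bench) on the axis of the left (+y) reset button: round black cap, 20 mm diameter, pressed straight down, on a brass neck in a 32 mm nut. Necks are clamped at different heights: a cap's top stands 26 to 33 mm above this point, the 29 mm collar under it 12 mm lower than the cap's top. All three buttons are of one make.
- reset_mid (a point): The same point for the middle button. Every cap travels 4 mm to a hard stop and springs back. Not tripped: soft all the way, about 1.8 N rising to 2.8 N, then the stop. Tripped: soft for the first 1 mm, then firm, the force building to about 8 N with hardly any movement, until it gives way and drops at once to about 2 to 3 N as it snaps; it is then reset, and soft.
- reset_right (a point): The same point for the right (-y) button. More than 15 N on a cap damages its limiter, and the hard stop is reached soon after a soft press.
- switch_left (a point): Pivot of the left (+y) lever switch, 12 mm above the plate's surface: steel rod 8.4 mm thick with a 13 mm ball centred 45 mm from the pivot, swinging in the console's x-z plane. Off: leaning 0.45 rad to the console's -x (towards its button), ball centre 20 mm to -x of and 40 mm above the pivot. On: leaning 0.45 rad to +x.
- switch_mid (a point): The same point for the middle lever. Levers stay where they are left; friction about 0.07 N m (2 to 4 N at the lever), hard stops at both ends.
- switch_right (a point): The same point for the right (-y) lever switch.
- limiter_contact (a joint): Electrical contact inside the tripped limiter, unseen: 0 m while tripped, 0.00009 m once it has snapped back and stays. So small that single readings are lost in the noise; go by feel.
- tripped_switch (a joint): Lever angle of the switch on the same plate as the tripped limiter, wherever that is: 0 rad off, 0.9 rad fully on.
- idle_switch_a (a joint): Lever angle of one of the two other heaters' switches (the letter says nothing of its place): 0 rad off, 0.9 rad on. Must stay off.
- idle_switch_b (a joint): Lever angle of one of the two other heaters' switches (the letter says nothing of its place): 0 rad off, 0.9 rad on. Must stay off.
- bottle_mid (a point): Centre, half-way up, of a brown glass beer bottle, 62 mm diameter, 230 mm high, standing loose by the console's right side. Bystander.
- pan_mid (a point): Point on the axis, 45 mm up, of a small lidded steel pan, 132 mm diameter, 114 mm high with its knob, 177 mm over its two handles, standing loose by the console's left side. Bystander.
- bin_mid (a point): Centre, half-way up, of a small red open bin of crown caps, 120 x 90 x 50 mm, standing loose by the console's right side. Bystander.
There are look-alikes about, which are no part of the job. Of the things shaped like the part that bears bottle_mid, the amber glass one is meant.

How it is judged:
On the way, in this order (a step that is already met when the one before it is completed fails the run):
1. the tripped limiter has snapped back (its contact is closed) (value of joint limiter_contact above 6e-05 m), for 0.2 s.
2. that heater's switch is on (value of joint tripped_switch above 0.7 rad), for 0.2 s.
At the end, for the whole second after the job is handed in: The tripped limiter is reset (its contact closed), its heater's lever is on (past 0.7 of its 0.9 rad), the other two levers are off (below 0.15 rad), and the bottle, pan and bin stand upright within 30 mm of where they were (value of joint limiter_contact above 6e-05 m and value of joint tripped_switch above 0.7 rad and value of joint each of idle_switch_a, idle_switch_b below 0.15 rad and distance of each of bottle_mid, pan_mid, bin_mid from where it was at the start of the episode below 0.03 m and angle between each of bottle_mid, pan_mid, bin_mid's own z axis and vertical below 0.2 rad); the robot touches nothing.
It fails at once if a reset button is pressed with more than 15 N (contact force between any of cap_1, cap_2, cap_3 and the fingers above 15 N).
It fails at once if the switch of a heater that had not tripped is thrown (value of joint any of idle_switch_a, idle_switch_b above 0.3 rad).
It fails at once if the bottle, pan or bin is shifted by over 30 mm or tipped (distance of any of bottle_mid, pan_mid, bin_mid from where it was at the start of the episode above 0.03 m or angle between any of bottle_mid, pan_mid, bin_mid's own z axis and vertical above 0.2 rad).
It also fails if it takes over 56 s, if anything falls off the work surface, if the arm or the gripper's body presses on something with over 40 N, if the wrist force passes 120 N, or if a joint passes its speed limit or range.

## Working session

There is one attempt and no reset: what is moved stays moved. The work goes in short steps, Python scripts to look and compute and a tool call to move; the robot and the scene stay as the last step left them, time stands still between calls to the robot, and variables do not carry over. Pictures are saved under pics/ and viewed, at most 10 in all, crops included, and the job is handed in when it is done.

Besides the shell and the picture viewer there is one more tool, called after "Call:" as name(argument=value, ...) on one line, values as JSON. servo_tool: Moves the arm, as the interface text tells. Its arguments: {"type":"object","properties":{"increments":{"type":"array"},"newtons":{"type":"number"}},"required":["increments"]}

```bash
mkdir -p pics; cat > h.py <<'E'
import numpy as np,cv2
from bench import *
def ray(p,px):
    K=np.array(p["intrinsics"]);R=np.array(p["R"]);t=np.array(p["t"])
    d=R.T@np.linalg.solve(K,[px[0],px[1],1]);return -R.T@t,d
def tri(l):
    A=np.zeros((3,3));b=np.zeros(3)
    for o,d in l:
        d=d/np.linalg.norm(d);P=np.eye(3)-np.outer(d,d);A+=P;b+=P@o
    X=np.linalg.solve(A,b)
    return X,[np.linalg.norm((np.eye(3)-np.outer(d,d)/(d@d))@(X-o)) for o,d in l]
def atz(o,d,z): return o+d*(z-o[2])/d[2]
def proj(p,X):
    c=np.array(p["R"])@X+np.array(p["t"]);q=np.array(p["intrinsics"])@c;return q[:2]/q[2]
E
python3 - <<'E'
from h import *
np.set_printoptions(precision=4,suppress=True)
P={}
for n in("scene","top"):
    p=camera(n);P[n]=p;cv2.imwrite(f"pics/{n}0.png",p["color"][:,:,::-1])
    print(n,"cam",-np.array(p["R"]).T@np.array(p["t"]))
for l in["console","reset_left","reset_mid","reset_right","switch_left","switch_mid","switch_right","bottle_mid","pan_mid","bin_mid"]:
    z={"r":.088,"s":.1,"c":0,"b":.115,"p":.045}[l[0]]
    if l=="bin_mid":z=.025
    for n in P:
        for r in spot_point(P[n],l)[:3]: print(l,n,np.round(r["pixel"],1),round(r["conf"],2),atz(*ray(P[n],r["pixel"]),z))
s=observe();print(s)
E
```

```text
scene cam [0.9343 0.6099 0.7701]
top cam [0.4876 0.0098 1.2084]
console scene [326.2 282.8] 0.95 [0.5865 0.0517 0.    ]
reset_left top [413.6 217. ] 0.2 [ 0.6487 -0.2295  0.088 ]
reset_mid scene [348.4 246.2] 0.96 [0.532  0.0568 0.088 ]
reset_right scene [324.9 221.8] 0.98 [ 0.531  -0.0358  0.088 ]
switch_left scene [324.7 293.5] 0.82 [0.6485 0.1447 0.1   ]
switch_left scene [306.8 188.3] 0.26 [ 0.5087 -0.1489  0.1   ]
switch_mid scene [305.3 260.1] 0.68 [0.6339 0.0503 0.1   ]
switch_right scene [291.6 232.6] 0.87 [ 0.6161 -0.0356  0.1   ]
bottle_mid scene [239.8 188.5] 0.92 [ 0.6481 -0.2203  0.115 ]
bottle_mid scene [226.3 163.1] 0.9 [ 0.6313 -0.3337  0.115 ]
bottle_mid scene [185.1 162.3] 0.87 [ 0.7158 -0.3965  0.115 ]
bottle_mid top [478.1 182.9] 0.87 [ 0.7266 -0.3893  0.115 ]
bottle_mid top [459.5 225.3] 0.64 [ 0.6207 -0.3369  0.115 ]
bottle_mid top [414.9 221.4] 0.57 [ 0.6336 -0.2265  0.115 ]
bin_mid scene [308.7 187.2] 0.58 [ 0.4544 -0.2351  0.025 ]
bin_mid top [418.8 291.4] 0.92 [ 0.4575 -0.2477  0.025 ]
{'time': 1.1, 'joint_pos': array([-1.5384,  0.3129,  1.4977, -0.    ,  1.331 , -0.2234]), 'joint_vel': array([ 0.0002, -0.    ,  0.0023, -0.0024,  0.0018,  0.0013]), 'joint_efforts': array([  0.0011, -41.2165, -25.9903,  -0.0001,   0.0006,  -0.    ]), 'tool_pos': array([ 0.1328, -0.5079,  0.2313]), 'orientation': array([ 0.9918,  0.1275, -0.    , -0.    ]), 'contact_force': array([-0.2813, -0.4458, -0.3042]), 'torque': array([0.0104, 0.0305, 0.0065]), 'gripper_force': 0.0, 'gripper_width': 0.08540152939717438}
```

View pics/scene0.png

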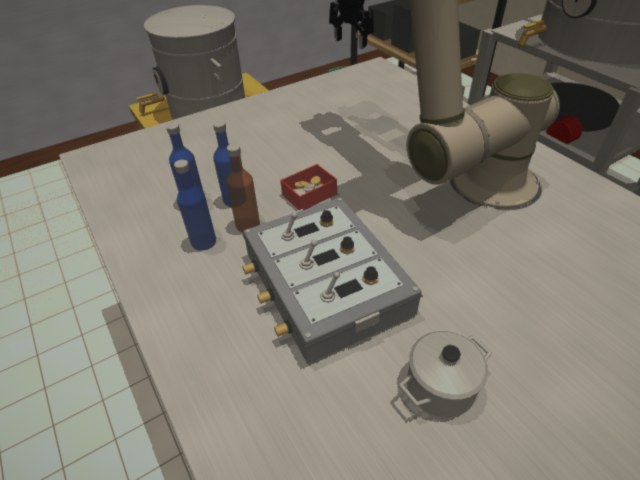

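View pics/top0.png

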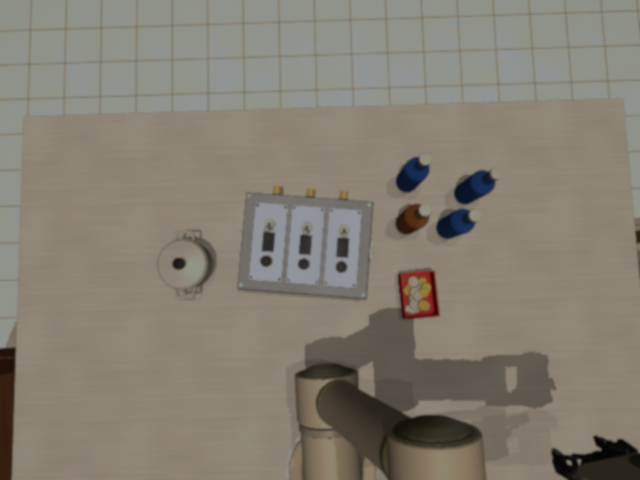

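The three caps are at scene (371,274), (348,245), (327,218) and top (266,261), (304,264), (341,266). There are four bottles: three blue, and one amber at scene (240,190) / top (413,218). The amber one is the bystander that is meant, and it stands beside the console's right side. Next I'll fit the console pose.

```bash
python3 - <<'E'
from h import *
from scipy.optimize import least_squares
np.set_printoptions(precision=4,suppress=True)
S=camera("scene");T=camera("top")
def blobs(p,seeds,r):
    g=p["color"].max(2).astype(float);out=[]
    for c,w in seeds:
        x0,y0=c-r,w-r;s=g[y0:w+r+1,x0:c+r+1];m=(s<60)
        n,lab,st,ce=cv2.connectedComponentsWithStats(m.astype(np.uint8))
        i=min(range(1,n),key=lambda i:np.linalg.norm(ce[i]-r));out.append((ce[i]+[x0,y0]));print(out[-1],st[i])
    return np.array(out)
bt=blobs(T,[(266,261),(304,264),(341,266)],9);bs=blobs(S,[(371,273),(348,243),(327,217)],11)
caps=[tri([ray(T,a),ray(S,b)]) for a,b in zip(bt,bs)]
for c in caps: print("cap",c)
# console top corners in the top view, z=.085
for q in [(245,193),(373,202),(366,298),(238,289)]: print("corner",atz(*ray(T,q),.085))
for a in bt: print("top z.112",atz(*ray(T,a),.112))
# pan, bottle
print("pan",atz(*ray(T,(179,264)),.11),"bottle base-ish",spot_point(S,"bottle_mid")[0])
a=cv2.resize(T["color"][180:310,225:445],None,fx=3.5,fy=3.5,interpolation=2)
b=cv2.resize(S["color"][140:340,220:430],None,fx=2.9,fy=2.9,interpolation=2)[:580]
cv2.imwrite("pics/ct.png",a[:,:,::-1]);cv2.imwrite("pics/cs.png",b[:,:,::-1])
E
```

```text
[265.75 260.6 ] [ 5  5  9  8 60]
[303.1379 263.5   ] [ 4  5  9  8 58]
[341.  266.5] [ 5  6  9  8 56]
[370.5    273.7097] [  5   5  12  13 124]
[346.95 243.38] [  5   6  11  11 100]
[326.2198 216.4615] [ 5  5 11 11 91]
cap (array([0.5461, 0.1504, 0.0969]), [np.float64(0.0009172342345502161), np.float64(0.000917234234550193)])
cap (array([0.5363, 0.0561, 0.0981]), [np.float64(0.0007455835569734606), np.float64(0.0007455835569735115)])
cap (array([ 0.5261, -0.0389,  0.0992]), [np.float64(0.0007462402453729934), np.float64(0.0007462402453729059)])
corner [0.7238 0.2022 0.085 ]
corner [ 0.691  -0.1275  0.085 ]
corner [ 0.446  -0.1007  0.085 ]
corner [0.4772 0.223  0.085 ]
top z.112 [0.546 0.148 0.112]
top z.112 [0.5363 0.055  0.112 ]
top z.112 [ 0.5263 -0.0388  0.112 ]
pan [0.5435 0.3651 0.11  ] bottle base-ish {'pixel': [240.5, 188.5], 'conf': 0.9}
```

View pics/ct.png

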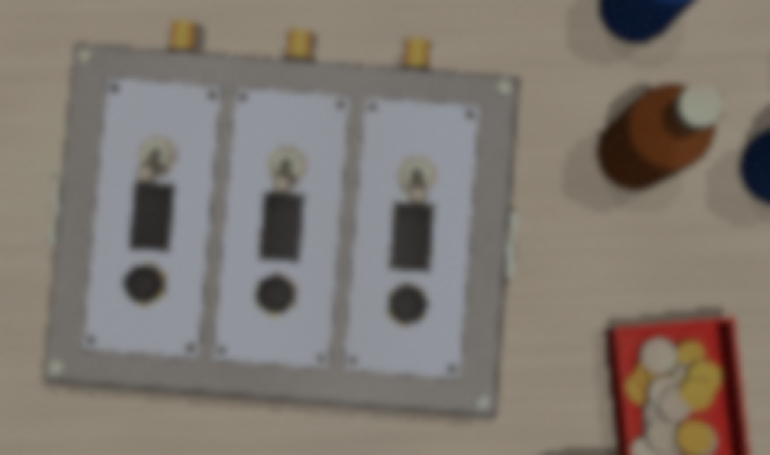

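View pics/cs.png

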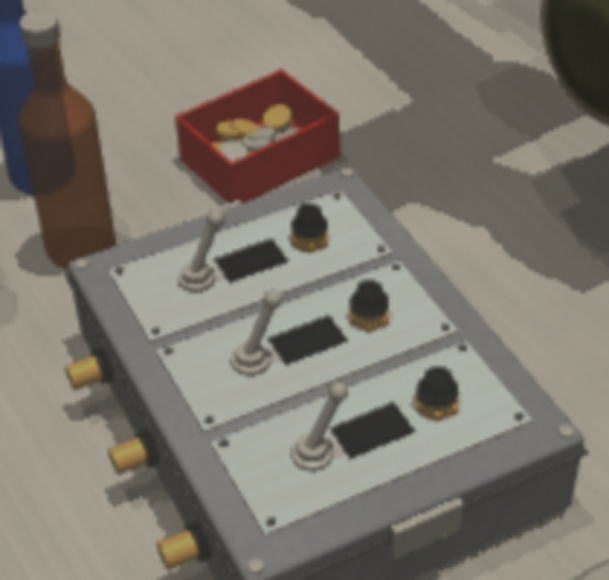

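The picture shows three identical plates with all levers leaning toward their buttons (off). The amber bottle is at crop (650,140), clear of the path. The console yaw is about −6°. I'm moving above the right cap (0.526, −0.039) with the fingers shut.

Call:
servo_tool(increments=[{"offset": [49.9,-35.4,5],"turn": [0,0,0],"jaw": 0},{"offset": [49.9,-35.4,5],"turn": [0,0,0],"jaw": 0},{"offset": [49.9,-35.4,5],"turn": [0,0,0],"jaw": 0},{"offset": [49.9,-35.4,5],"turn": [0,0,0],"jaw": 0},{"offset": [49.9,-35.4,5],"turn": [0,0,0],"jaw": 0},{"offset": [49.9,-35.4,5],"turn": [0,0,0],"jaw": 0},{"offset": [49.9,-35.4,5],"turn": [0,0,0],"jaw": 0},{"offset": [49.9,-35.4,5],"turn": [0,0,0],"jaw": 0},{"offset": [49.9,-35.4,5],"turn": [0,0,0],"jaw": 0},{"offset": [49.9,-35.4,5],"turn": [0,0,0],"jaw": 0},{"offset": [0,0,0],"turn": [0,0,10.3],"jaw": 0},{"offset": [0,0,0],"turn": [0,0,10.3],"jaw": 0}], newtons=20)

```text
time: 2.75
tool_pos: [0.5262, -0.0384, 0.181]
orientation: [0.999, -0.054, -0.0, -0.0]
contact_force: [0.1, -0.8, 0.5]
gripper_width: 0.0003
gripper_force: 0.0
```

Call:
servo_tool(increments=[{"offset": [0,0,0],"turn": [0,0,0],"jaw": 0},{"offset": [0,0,0],"turn": [0,0,0],"jaw": 0}])

```text
time: 3.0
tool_pos: [0.526, -0.0393, 0.1813]
orientation: [0.999, -0.05, 0.0, 0.0]
contact_force: [-0.2, -0.2, 0.3]
gripper_width: -0.0002
gripper_force: 0.0
```

Call:
servo_tool(increments=[{"offset": [0,0,25],"turn": [0,0,0],"jaw": 0},{"offset": [0,0,20],"turn": [0,0,0],"jaw": 0},{"offset": [0,0,10],"turn": [0,0,0],"jaw": 0},{"offset": [0,0,0],"turn": [0,0,0],"jaw": 0}])

```text
time: 3.5
tool_pos: [0.5259, -0.0392, 0.1262]
orientation: [0.999, -0.051, -0.0, -0.0]
contact_force: [-0.6, 0.4, -0.1]
gripper_width: 0.0002
gripper_force: 0.0
```

```bash
python3 - <<'E'
from h import *
S=camera("scene");T=camera("top");s=observe();print(s["tool_pos"],s["contact_force"])
a=cv2.resize(S["color"][170:290,270:390],None,fx=5,fy=5,interpolation=2)
u=proj(S,s["tool_pos"]);print(u,[proj(S,np.array(q)) for q in[(0.526,-.039,.121),(0.5363,.0555,.121),(.546,.149,.121)]])
cv2.imwrite("pics/c1.png",a[:,:,::-1])
E
```

```text
[ 0.52638076 -0.0393307   0.12702961] [ 0.78446324 -0.20399096  0.86239494]
[325.45035105 206.77574753] [array([325.73051981, 208.90729703]), array([346.57974027, 235.30548973]), array([370.23852915, 264.89779103])]
```

View pics/c1.png

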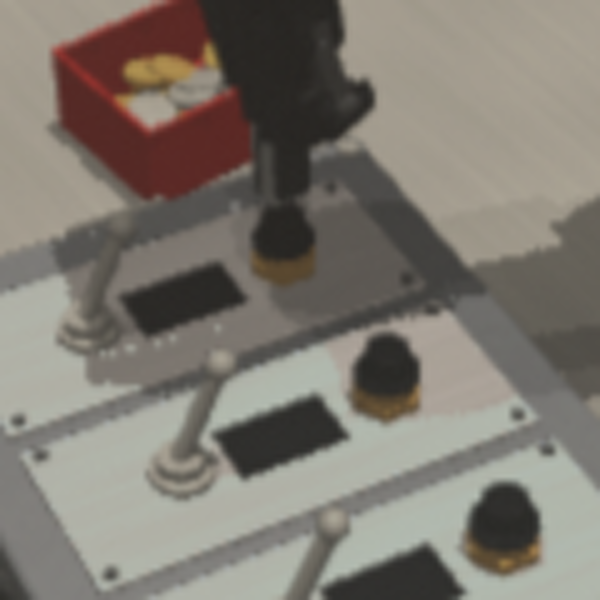

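The finger sits centred above the right cap, at crop (283,205), a few mm clear.

Call:
servo_tool(increments=[{"offset": [0,0,3],"turn": [0,0,0],"jaw": 0},{"offset": [0,0,0],"turn": [0,0,0],"jaw": 0}])

```text
time: 3.85
tool_pos: [0.526, -0.0392, 0.1234]
orientation: [0.999, -0.052, 0.0, 0.0]
contact_force: [-0.2, -0.4, -0.1]
gripper_width: 0.0
gripper_force: 0.0
```

Call:
servo_tool(increments=[{"offset": [0,0,1],"turn": [0,0,0],"jaw": 0},{"offset": [0,0,0],"turn": [0,0,0],"jaw": 0}])

```text
time: 4.1
tool_pos: [0.526, -0.0392, 0.1223]
orientation: [0.999, -0.052, 0.0, 0.0]
contact_force: [-0.7, 0.8, -0.3]
gripper_width: 0.0002
gripper_force: 0.0
```

Call:
servo_tool(increments=[{"offset": [0,0,1],"turn": [0,0,0],"jaw": 0},{"offset": [0,0,0],"turn": [0,0,0],"jaw": 0}])

```text
time: 4.35
tool_pos: [0.526, -0.0392, 0.1212]
orientation: [0.999, -0.052, -0.0, -0.0]
contact_force: [-0.2, -0.0, -0.3]
gripper_width: 0.0001
gripper_force: 0.0
```

Call:
servo_tool(increments=[{"offset": [0,0,0.5],"turn": [0,0,0],"jaw": 0},{"offset": [0,0,0],"turn": [0,0,0],"jaw": 0}])

```text
time: 4.6
tool_pos: [0.526, -0.0392, 0.1207]
orientation: [0.999, -0.052, -0.0, -0.0]
contact_force: [-0.3, 0.5, 0.8]
gripper_width: 0.0
gripper_force: 0.0
```

Call:
servo_tool(increments=[{"offset": [0,0,0.5],"turn": [0,0,0],"jaw": 0},{"offset": [0,0,0],"turn": [0,0,0],"jaw": 0}])

```text
time: 4.85
tool_pos: [0.526, -0.0392, 0.1203]
orientation: [0.999, -0.052, -0.0, -0.0]
contact_force: [-0.1, -0.7, 0.2]
gripper_width: -0.0002
gripper_force: 0.0
```

Call:
servo_tool(increments=[{"offset": [0,0,0.5],"turn": [0,0,0],"jaw": 0},{"offset": [0,0,0],"turn": [0,0,0],"jaw": 0}])

```text
time: 5.1
tool_pos: [0.526, -0.0392, 0.1198]
orientation: [0.999, -0.052, -0.0, -0.0]
contact_force: [-0.3, 1.4, 0.5]
gripper_width: 0.0002
gripper_force: 0.0
```

Call:
servo_tool(increments=[{"offset": [0,0,0.5],"turn": [0,0,0],"jaw": 0},{"offset": [0,0,0],"turn": [0,0,0],"jaw": 0}])

```text
time: 5.35
tool_pos: [0.526, -0.0392, 0.1192]
orientation: [0.999, -0.052, -0.0, -0.0]
contact_force: [-0.2, -0.2, -0.5]
gripper_width: 0.0002
gripper_force: 0.0
```

Call:
servo_tool(increments=[{"offset": [0,0,0.5],"turn": [0,0,0],"jaw": 0},{"offset": [0,0,0],"turn": [0,0,0],"jaw": 0}])

```text
time: 5.6
tool_pos: [0.526, -0.0392, 0.1187]
orientation: [0.999, -0.052, -0.0, -0.0]
contact_force: [0.1, -0.4, -0.1]
gripper_width: -0.0001
gripper_force: 0.0
```

Call:
servo_tool(increments=[{"offset": [0,0,0.5],"turn": [0,0,0],"jaw": 0},{"offset": [0,0,0],"turn": [0,0,0],"jaw": 0}])

```text
time: 5.85
tool_pos: [0.526, -0.0392, 0.1182]
orientation: [0.999, -0.052, -0.0, 0.0]
contact_force: [0.8, -0.2, -0.0]
gripper_width: 0.0003
gripper_force: 0.0
```

Call:
servo_tool(increments=[{"offset": [0,0,0.3],"turn": [0,0,0],"jaw": 0},{"offset": [0,0,0],"turn": [0,0,0],"jaw": 0}])

```text
time: 6.1
tool_pos: [0.526, -0.0392, 0.118]
orientation: [0.999, -0.052, -0.0, -0.0]
contact_force: [0.1, 0.9, 0.4]
gripper_width: 0.0002
gripper_force: 0.0
```

Call:
servo_tool(increments=[{"offset": [0,0,0.5],"turn": [0,0,0],"jaw": 0},{"offset": [0,0,0],"turn": [0,0,0],"jaw": 0}])

```text
time: 6.35
tool_pos: [0.526, -0.0392, 0.1175]
orientation: [0.999, -0.052, -0.0, 0.0]
contact_force: [-0.9, 0.5, -0.5]
gripper_width: 0.0001
gripper_force: 0.0
```

Call:
servo_tool(increments=[{"offset": [0,0,0.5],"turn": [0,0,0],"jaw": 0},{"offset": [0,0,0],"turn": [0,0,0],"jaw": 0}])

```text
time: 6.6
tool_pos: [0.526, -0.0392, 0.1171]
orientation: [0.999, -0.052, 0.0, 0.0]
contact_force: [-1.2, 0.7, 1.2]
gripper_width: 0.0002
gripper_force: 0.9
```

Call:
servo_tool(increments=[{"offset": [0,0,0.5],"turn": [0,0,0],"jaw": 0},{"offset": [0,0,0],"turn": [0,0,0],"jaw": 0}])

```text
time: 6.85
tool_pos: [0.526, -0.0392, 0.1165]
orientation: [0.999, -0.052, 0.0, -0.0]
contact_force: [-1.0, 1.2, 1.9]
gripper_width: 0.0001
gripper_force: 1.0
```

Call:
servo_tool(increments=[{"offset": [0,0,0.3],"turn": [0,0,0],"jaw": 0},{"offset": [0,0,0],"turn": [0,0,0],"jaw": 0}])

```text
time: 7.1
tool_pos: [0.526, -0.0392, 0.1162]
orientation: [0.999, -0.052, 0.0, -0.0]
contact_force: [-0.7, 1.1, 1.9]
gripper_width: 0.0003
gripper_force: 1.0
```

Contact came at about z = 0.1173. `gripper_force` reads about half of the press and is a clean signal. I'm continuing in 0.25 mm steps.

Call:
servo_tool(increments=[{"offset": [0,0,0.25],"turn": [0,0,0],"jaw": 0},{"offset": [0,0,0],"turn": [0,0,0],"jaw": 0}])

```text
time: 7.35
tool_pos: [0.526, -0.0392, 0.116]
orientation: [0.999, -0.052, 0.0, -0.0]
contact_force: [-1.0, -0.3, 2.9]
gripper_width: -0.0002
gripper_force: 1.0
```

Call:
servo_tool(increments=[{"offset": [0,0,0.25],"turn": [0,0,0],"jaw": 0},{"offset": [0,0,0],"turn": [0,0,0],"jaw": 0}])

```text
time: 7.6
tool_pos: [0.526, -0.0392, 0.1157]
orientation: [0.999, -0.052, 0.0, -0.0]
contact_force: [-0.2, 0.8, 1.5]
gripper_width: -0.0001
gripper_force: 1.1
```

Call:
servo_tool(increments=[{"offset": [0,0,0.25],"turn": [0,0,0],"jaw": 0},{"offset": [0,0,0],"turn": [0,0,0],"jaw": 0}])

```text
time: 7.85
tool_pos: [0.526, -0.0392, 0.1154]
orientation: [0.999, -0.052, 0.0, -0.0]
contact_force: [0.0, -0.2, 0.9]
gripper_width: 0.0001
gripper_force: 1.1
```

Call:
servo_tool(increments=[{"offset": [0,0,0.25],"turn": [0,0,0],"jaw": 0},{"offset": [0,0,0],"turn": [0,0,0],"jaw": 0}])

```text
time: 8.1
tool_pos: [0.526, -0.0392, 0.1152]
orientation: [0.999, -0.052, 0.0, 0.0]
contact_force: [-0.1, -0.1, 1.6]
gripper_width: -0.0001
gripper_force: 1.1
```

Call:
servo_tool(increments=[{"offset": [0,0,0.25],"turn": [0,0,0],"jaw": 0},{"offset": [0,0,0],"turn": [0,0,0],"jaw": 0}])

```text
time: 8.35
tool_pos: [0.526, -0.0392, 0.1149]
orientation: [0.999, -0.052, 0.0, -0.0]
contact_force: [0.6, 0.1, 3.1]
gripper_width: 0.0002
gripper_force: 1.2
```

The right button stays soft to 2.3 mm depth (gripper force rises smoothly from 0.9 to 1.2), so it is not tripped. On to the middle button.

Call:
servo_tool(increments=[{"offset": [0,0,-14],"turn": [0,0,0],"jaw": 0},{"offset": [0,-47.7,0],"turn": [0,0,0],"jaw": 0},{"offset": [0,-47.6,0],"turn": [0,0,0],"jaw": 0},{"offset": [0,0,4],"turn": [0,0,0],"jaw": 0},{"offset": [0,0,3],"turn": [0,0,0],"jaw": 0},{"offset": [0,0,0],"turn": [0,0,0],"jaw": 0}])

```text
time: 9.1
tool_pos: [0.5358, 0.0546, 0.1219]
orientation: [0.999, -0.053, -0.0, 0.0]
contact_force: [-0.0, 0.3, -0.1]
gripper_width: -0.0
gripper_force: 0.0
```

Call:
servo_tool(increments=[{"offset": [0,0,0.5],"turn": [0,0,0],"jaw": 0},{"offset": [0,0,0],"turn": [0,0,0],"jaw": 0}])

```text
time: 9.35
tool_pos: [0.5359, 0.0551, 0.1215]
orientation: [0.999, -0.052, 0.0, 0.0]
contact_force: [0.4, 0.5, 0.2]
gripper_width: 0.0
gripper_force: 0.0
```

Call:
servo_tool(increments=[{"offset": [0,0,0.5],"turn": [0,0,0],"jaw": 0}])

```text
time: 9.48
tool_pos: [0.5359, 0.0554, 0.121]
orientation: [0.999, -0.052, 0.0, -0.0]
contact_force: [-0.2, 0.1, -0.8]
gripper_width: -0.0003
gripper_force: 0.0
```

Call:
servo_tool(increments=[{"offset": [0,0,0.4],"turn": [0,0,0],"jaw": 0},{"offset": [0,0,0],"turn": [0,0,0],"jaw": 0}])

```text
time: 9.72
tool_pos: [0.5359, 0.0556, 0.1205]
orientation: [0.999, -0.052, 0.0, -0.0]
contact_force: [-0.2, 0.0, -1.0]
gripper_width: 0.0004
gripper_force: 0.0
```

Call:
servo_tool(increments=[{"offset": [0,0,0.4],"turn": [0,0,0],"jaw": 0},{"offset": [0,0,0],"turn": [0,0,0],"jaw": 0}])

```text
time: 9.98
tool_pos: [0.5359, 0.0556, 0.1201]
orientation: [0.999, -0.052, -0.0, -0.0]
contact_force: [-0.1, -0.7, 1.0]
gripper_width: -0.0001
gripper_force: 0.0
```

Call:
servo_tool(increments=[{"offset": [0,0,0.4],"turn": [0,0,0],"jaw": 0},{"offset": [0,0,0],"turn": [0,0,0],"jaw": 0}])

```text
time: 10.22
tool_pos: [0.5359, 0.0556, 0.1197]
orientation: [0.999, -0.052, -0.0, 0.0]
contact_force: [0.7, 0.1, 0.2]
gripper_width: -0.0
gripper_force: 0.0
```

Call:
servo_tool(increments=[{"offset": [0,0,0.4],"turn": [0,0,0],"jaw": 0},{"offset": [0,0,0],"turn": [0,0,0],"jaw": 0}])

```text
time: 10.48
tool_pos: [0.5359, 0.0556, 0.1193]
orientation: [0.999, -0.052, -0.0, -0.0]
contact_force: [0.7, -0.5, -0.7]
gripper_width: -0.0003
gripper_force: 0.0
```

Call:
servo_tool(increments=[{"offset": [0,0,0.4],"turn": [0,0,0],"jaw": 0},{"offset": [0,0,0],"turn": [0,0,0],"jaw": 0}])

```text
time: 10.72
tool_pos: [0.5359, 0.0556, 0.1189]
orientation: [0.999, -0.052, -0.0, -0.0]
contact_force: [0.4, 0.5, -0.5]
gripper_width: 0.0
gripper_force: 0.0
```

Call:
servo_tool(increments=[{"offset": [0,0,0.4],"turn": [0,0,0],"jaw": 0},{"offset": [0,0,0],"turn": [0,0,0],"jaw": 0}])

```text
time: 10.98
tool_pos: [0.5359, 0.0556, 0.1185]
orientation: [0.999, -0.052, -0.0, -0.0]
contact_force: [-0.6, 0.3, 0.1]
gripper_width: -0.0
gripper_force: 0.0
```

Call:
servo_tool(increments=[{"offset": [0,0,0.4],"turn": [0,0,0],"jaw": 0},{"offset": [0,0,0],"turn": [0,0,0],"jaw": 0}])

```text
time: 11.22
tool_pos: [0.5359, 0.0556, 0.1181]
orientation: [0.999, -0.052, -0.0, 0.0]
contact_force: [0.7, 0.3, 0.4]
gripper_width: -0.0001
gripper_force: 0.0
```

Call:
servo_tool(increments=[{"offset": [0,0,0.4],"turn": [0,0,0],"jaw": 0},{"offset": [0,0,0],"turn": [0,0,0],"jaw": 0}])

```text
time: 11.48
tool_pos: [0.5359, 0.0556, 0.1177]
orientation: [0.999, -0.052, -0.0, 0.0]
contact_force: [0.0, -0.5, -0.1]
gripper_width: 0.0003
gripper_force: 0.0
```

Call:
servo_tool(increments=[{"offset": [0,0,0.4],"turn": [0,0,0],"jaw": 0},{"offset": [0,0,0],"turn": [0,0,0],"jaw": 0}])

```text
time: 11.72
tool_pos: [0.5359, 0.0556, 0.1173]
orientation: [0.999, -0.052, -0.0, -0.0]
contact_force: [0.8, 0.2, 0.2]
gripper_width: 0.0
gripper_force: 0.0
```

Call:
servo_tool(increments=[{"offset": [0,0,0.4],"turn": [0,0,0],"jaw": 0},{"offset": [0,0,0],"turn": [0,0,0],"jaw": 0}])

```text
time: 11.98
tool_pos: [0.5359, 0.0556, 0.1169]
orientation: [0.999, -0.052, -0.0, -0.0]
contact_force: [-0.7, -0.4, -0.4]
gripper_width: 0.0
gripper_force: 0.0
```

Call:
servo_tool(increments=[{"offset": [0,0,0.4],"turn": [0,0,0],"jaw": 0},{"offset": [0,0,0],"turn": [0,0,0],"jaw": 0}])

```text
time: 12.22
tool_pos: [0.5359, 0.0556, 0.1167]
orientation: [0.999, -0.052, 0.0, -0.0]
contact_force: [-1.2, -0.4, 1.8]
gripper_width: 0.0001
gripper_force: 0.9
```

Contact. Fine steps now.

Call:
servo_tool(increments=[{"offset": [0,0,0.3],"turn": [0,0,0],"jaw": 0},{"offset": [0,0,0],"turn": [0,0,0],"jaw": 0}])

```text
time: 12.48
tool_pos: [0.5359, 0.0556, 0.1163]
orientation: [0.999, -0.052, 0.0, -0.0]
contact_force: [-0.1, -0.5, 2.0]
gripper_width: -0.0001
gripper_force: 0.9
```

Call:
servo_tool(increments=[{"offset": [0,0,0.15],"turn": [0,0,0],"jaw": 0},{"offset": [0,0,0],"turn": [0,0,0],"jaw": 0}])

```text
time: 12.72
tool_pos: [0.5359, 0.0556, 0.1161]
orientation: [0.999, -0.052, 0.0, -0.0]
contact_force: [-0.6, -1.5, 1.5]
gripper_width: -0.0001
gripper_force: 0.9
```

Call:
servo_tool(increments=[{"offset": [0,0,0.15],"turn": [0,0,0],"jaw": 0},{"offset": [0,0,0],"turn": [0,0,0],"jaw": 0}])

```text
time: 12.98
tool_pos: [0.5359, 0.0556, 0.1159]
orientation: [0.999, -0.052, 0.0, -0.0]
contact_force: [0.3, 0.6, 1.9]
gripper_width: 0.0003
gripper_force: 1.0
```

Call:
servo_tool(increments=[{"offset": [0,0,0.15],"turn": [0,0,0],"jaw": 0},{"offset": [0,0,0],"turn": [0,0,0],"jaw": 0}])

```text
time: 13.22
tool_pos: [0.5359, 0.0556, 0.1158]
orientation: [0.999, -0.052, 0.0, -0.0]
contact_force: [-0.0, 0.4, 2.0]
gripper_width: -0.0001
gripper_force: 1.0
```

Call:
servo_tool(increments=[{"offset": [0,0,0.15],"turn": [0,0,0],"jaw": 0},{"offset": [0,0,0],"turn": [0,0,0],"jaw": 0}])

```text
time: 13.48
tool_pos: [0.5359, 0.0556, 0.1156]
orientation: [0.999, -0.052, 0.0, 0.0]
contact_force: [-0.1, 0.0, 1.8]
gripper_width: 0.0003
gripper_force: 1.0
```

Call:
servo_tool(increments=[{"offset": [0,0,0.15],"turn": [0,0,0],"jaw": 0},{"offset": [0,0,0],"turn": [0,0,0],"jaw": 0}])

```text
time: 13.72
tool_pos: [0.5359, 0.0556, 0.1155]
orientation: [0.999, -0.052, 0.0, -0.0]
contact_force: [-1.0, 0.8, 1.1]
gripper_width: 0.0002
gripper_force: 1.0
```

Call:
servo_tool(increments=[{"offset": [0,0,0.15],"turn": [0,0,0],"jaw": 0},{"offset": [0,0,0],"turn": [0,0,0],"jaw": 0}])

```text
time: 13.98
tool_pos: [0.5359, 0.0556, 0.1154]
orientation: [0.999, -0.052, 0.0, -0.0]
contact_force: [-0.8, -0.7, 2.6]
gripper_width: 0.0
gripper_force: 1.0
```

Call:
servo_tool(increments=[{"offset": [0,0,0.15],"turn": [0,0,0],"jaw": 0},{"offset": [0,0,0],"turn": [0,0,0],"jaw": 0}])

```text
time: 14.22
tool_pos: [0.5359, 0.0556, 0.1152]
orientation: [0.999, -0.052, 0.0, 0.0]
contact_force: [-0.8, -0.3, 2.0]
gripper_width: -0.0001
gripper_force: 1.1
```

Call:
servo_tool(increments=[{"offset": [0,0,0.2],"turn": [0,0,0],"jaw": 0},{"offset": [0,0,0],"turn": [0,0,0],"jaw": 0}])

```text
time: 14.48
tool_pos: [0.5359, 0.0556, 0.115]
orientation: [0.999, -0.052, -0.0, -0.0]
contact_force: [0.3, 0.2, 1.3]
gripper_width: 0.0001
gripper_force: 1.1
```

Call:
servo_tool(increments=[{"offset": [0,0,0.2],"turn": [0,0,0],"jaw": 0},{"offset": [0,0,0],"turn": [0,0,0],"jaw": 0}])

```text
time: 14.72
tool_pos: [0.5359, 0.0556, 0.1148]
orientation: [0.999, -0.052, 0.0, 0.0]
contact_force: [-0.7, 0.2, 2.0]
gripper_width: -0.0
gripper_force: 1.1
```

Call:
servo_tool(increments=[{"offset": [0,0,0.2],"turn": [0,0,0],"jaw": 0},{"offset": [0,0,0],"turn": [0,0,0],"jaw": 0}])

```text
time: 14.98
tool_pos: [0.5359, 0.0556, 0.1146]
orientation: [0.999, -0.052, 0.0, -0.0]
contact_force: [-0.8, 0.1, 2.9]
gripper_width: -0.0
gripper_force: 1.1
```

Call:
servo_tool(increments=[{"offset": [0,0,0.2],"turn": [0,0,0],"jaw": 0},{"offset": [0,0,0],"turn": [0,0,0],"jaw": 0}])

```text
time: 15.22
tool_pos: [0.5359, 0.0556, 0.1144]
orientation: [0.999, -0.052, 0.0, -0.0]
contact_force: [-0.6, -0.3, 2.7]
gripper_width: -0.0001
gripper_force: 1.2
```

The middle button is soft to 2.3 mm too. On to the left.

Call:
servo_tool(increments=[{"offset": [0,0,-14.6],"turn": [0,0,0],"jaw": 0},{"offset": [0,-47.3,0],"turn": [0,0,0],"jaw": 0},{"offset": [0,-47.2,0],"turn": [0,0,0],"jaw": 0},{"offset": [0,0,4],"turn": [0,0,0],"jaw": 0},{"offset": [0,0,3],"turn": [0,0,0],"jaw": 0},{"offset": [0,0,0],"turn": [0,0,0],"jaw": 0}])

```text
time: 15.98
tool_pos: [0.5456, 0.1486, 0.1219]
orientation: [0.999, -0.052, -0.0, 0.0]
contact_force: [0.1, -0.4, -0.7]
gripper_width: 0.0
gripper_force: 0.0
```

Call:
servo_tool(increments=[{"offset": [0,0,0.4],"turn": [0,0,0],"jaw": 0},{"offset": [0,0,0],"turn": [0,0,0],"jaw": 0}])

```text
time: 16.23
tool_pos: [0.5458, 0.1491, 0.1217]
orientation: [0.999, -0.052, 0.0, -0.0]
contact_force: [0.1, 0.4, 0.8]
gripper_width: 0.0001
gripper_force: 0.0
```

Call:
servo_tool(increments=[{"offset": [0,0,0.4],"turn": [0,0,0],"jaw": 0}])

```text
time: 16.35
tool_pos: [0.5457, 0.1494, 0.1213]
orientation: [0.999, -0.052, 0.0, -0.0]
contact_force: [0.4, -0.4, 0.0]
gripper_width: -0.0001
gripper_force: 0.0
```

Call:
servo_tool(increments=[{"offset": [0,0,0.4],"turn": [0,0,0],"jaw": 0},{"offset": [0,0,0],"turn": [0,0,0],"jaw": 0}])

```text
time: 16.6
tool_pos: [0.5457, 0.1496, 0.1208]
orientation: [0.999, -0.052, -0.0, -0.0]
contact_force: [0.2, 0.5, -0.7]
gripper_width: 0.0003
gripper_force: 0.0
```

Call:
servo_tool(increments=[{"offset": [0,0,0.4],"turn": [0,0,0],"jaw": 0},{"offset": [0,0,0],"turn": [0,0,0],"jaw": 0}])

```text
time: 16.85
tool_pos: [0.5457, 0.1496, 0.1204]
orientation: [0.999, -0.052, -0.0, 0.0]
contact_force: [-1.0, -0.6, 0.3]
gripper_width: -0.0001
gripper_force: 0.0
```

Call:
servo_tool(increments=[{"offset": [0,0,0.4],"turn": [0,0,0],"jaw": 0},{"offset": [0,0,0],"turn": [0,0,0],"jaw": 0}])

```text
time: 17.1
tool_pos: [0.5457, 0.1496, 0.12]
orientation: [0.999, -0.052, -0.0, 0.0]
contact_force: [-0.0, 0.0, 0.8]
gripper_width: -0.0
gripper_force: 0.0
```

Call:
servo_tool(increments=[{"offset": [0,0,0.4],"turn": [0,0,0],"jaw": 0},{"offset": [0,0,0],"turn": [0,0,0],"jaw": 0}])

```text
time: 17.35
tool_pos: [0.5457, 0.1496, 0.1196]
orientation: [0.999, -0.052, -0.0, 0.0]
contact_force: [0.2, -0.2, -0.1]
gripper_width: -0.0
gripper_force: 0.0
```

Call:
servo_tool(increments=[{"offset": [0,0,0.4],"turn": [0,0,0],"jaw": 0},{"offset": [0,0,0],"turn": [0,0,0],"jaw": 0}])

```text
time: 17.6
tool_pos: [0.5457, 0.1496, 0.1192]
orientation: [0.999, -0.052, -0.0, -0.0]
contact_force: [-0.8, 0.2, 0.3]
gripper_width: -0.0
gripper_force: 0.0
```

Call:
servo_tool(increments=[{"offset": [0,0,0.4],"turn": [0,0,0],"jaw": 0},{"offset": [0,0,0],"turn": [0,0,0],"jaw": 0}])

```text
time: 17.85
tool_pos: [0.5457, 0.1496, 0.1188]
orientation: [0.999, -0.052, 0.0, -0.0]
contact_force: [0.7, -0.0, 0.8]
gripper_width: 0.0
gripper_force: 0.0
```

Call:
servo_tool(increments=[{"offset": [0,0,0.4],"turn": [0,0,0],"jaw": 0},{"offset": [0,0,0],"turn": [0,0,0],"jaw": 0}])

```text
time: 18.1
tool_pos: [0.5456, 0.1496, 0.1184]
orientation: [0.999, -0.052, -0.0, 0.0]
contact_force: [-0.1, 0.0, 0.3]
gripper_width: 0.0005
gripper_force: 0.0
```

Call:
servo_tool(increments=[{"offset": [0,0,0.4],"turn": [0,0,0],"jaw": 0},{"offset": [0,0,0],"turn": [0,0,0],"jaw": 0}])

```text
time: 18.35
tool_pos: [0.5457, 0.1496, 0.118]
orientation: [0.999, -0.052, -0.0, 0.0]
contact_force: [-0.5, 0.6, -0.3]
gripper_width: -0.0002
gripper_force: 0.0
```

Call:
servo_tool(increments=[{"offset": [0,0,0.4],"turn": [0,0,0],"jaw": 0},{"offset": [0,0,0],"turn": [0,0,0],"jaw": 0}])

```text
time: 18.6
tool_pos: [0.5456, 0.1496, 0.1176]
orientation: [0.999, -0.052, -0.0, 0.0]
contact_force: [-1.2, 0.8, 0.6]
gripper_width: -0.0
gripper_force: 0.0
```

Call:
servo_tool(increments=[{"offset": [0,0,0.4],"turn": [0,0,0],"jaw": 0},{"offset": [0,0,0],"turn": [0,0,0],"jaw": 0}])

```text
time: 18.85
tool_pos: [0.5457, 0.1496, 0.1172]
orientation: [0.999, -0.052, -0.0, 0.0]
contact_force: [-0.5, 0.8, -0.3]
gripper_width: -0.0002
gripper_force: 0.0
```

Call:
servo_tool(increments=[{"offset": [0,0,0.4],"turn": [0,0,0],"jaw": 0},{"offset": [0,0,0],"turn": [0,0,0],"jaw": 0}])

```text
time: 19.1
tool_pos: [0.5456, 0.1496, 0.1168]
orientation: [0.999, -0.052, -0.0, -0.0]
contact_force: [-0.2, 0.4, 0.2]
gripper_width: -0.0001
gripper_force: 0.0
```

Call:
servo_tool(increments=[{"offset": [0,0,0.4],"turn": [0,0,0],"jaw": 0},{"offset": [0,0,0],"turn": [0,0,0],"jaw": 0}])

```text
time: 19.35
tool_pos: [0.5457, 0.1496, 0.1164]
orientation: [0.999, -0.052, 0.0, -0.0]
contact_force: [0.2, -0.4, 0.1]
gripper_width: 0.0002
gripper_force: 0.3
```

Call:
servo_tool(increments=[{"offset": [0,0,0.3],"turn": [0,0,0],"jaw": 0},{"offset": [0,0,0],"turn": [0,0,0],"jaw": 0}])

```text
time: 19.6
tool_pos: [0.5457, 0.1496, 0.1162]
orientation: [0.999, -0.052, 0.0, -0.0]
contact_force: [-0.4, -0.6, 1.7]
gripper_width: 0.0002
gripper_force: 0.9
```

Call:
servo_tool(increments=[{"offset": [0,0,0.3],"turn": [0,0,0],"jaw": 0},{"offset": [0,0,0],"turn": [0,0,0],"jaw": 0}])

```text
time: 19.85
tool_pos: [0.5457, 0.1496, 0.1158]
orientation: [0.999, -0.052, 0.0, -0.0]
contact_force: [-0.3, -0.7, 1.2]
gripper_width: 0.0
gripper_force: 0.9
```

Call:
servo_tool(increments=[{"offset": [0,0,0.2],"turn": [0,0,0],"jaw": 0},{"offset": [0,0,0],"turn": [0,0,0],"jaw": 0}])

```text
time: 20.1
tool_pos: [0.5457, 0.1496, 0.1156]
orientation: [0.999, -0.052, 0.0, -0.0]
contact_force: [-0.4, -0.1, 2.4]
gripper_width: 0.0002
gripper_force: 1.0
```

Call:
servo_tool(increments=[{"offset": [0,0,0.15],"turn": [0,0,0],"jaw": 0},{"offset": [0,0,0],"turn": [0,0,0],"jaw": 0}])

```text
time: 20.35
tool_pos: [0.5457, 0.1496, 0.1155]
orientation: [0.999, -0.052, 0.0, -0.0]
contact_force: [-0.1, -0.1, 2.4]
gripper_width: -0.0
gripper_force: 1.0
```

Call:
servo_tool(increments=[{"offset": [0,0,0.1],"turn": [0,0,0],"jaw": 0},{"offset": [0,0,0],"turn": [0,0,0],"jaw": 0}])

```text
time: 20.6
tool_pos: [0.5457, 0.1496, 0.1155]
orientation: [0.999, -0.052, 0.0, -0.0]
contact_force: [-0.5, -0.1, 2.8]
gripper_width: -0.0004
gripper_force: 1.5
```

Call:
servo_tool(increments=[{"offset": [0,0,0.1],"turn": [0,0,0],"jaw": 0},{"offset": [0,0,0],"turn": [0,0,0],"jaw": 0}])

```text
time: 20.85
tool_pos: [0.5457, 0.1496, 0.1154]
orientation: [0.999, -0.052, 0.0, 0.0]
contact_force: [-1.7, -0.3, 5.0]
gripper_width: 0.0002
gripper_force: 2.3
```

Call:
servo_tool(increments=[{"offset": [0,0,0.1],"turn": [0,0,0],"jaw": 0},{"offset": [0,0,0],"turn": [0,0,0],"jaw": 0}])

```text
time: 21.1
tool_pos: [0.5457, 0.1496, 0.1154]
orientation: [0.999, -0.052, 0.0, -0.0]
contact_force: [-1.2, -0.4, 5.3]
gripper_width: 0.0
gripper_force: 2.8
```

Call:
servo_tool(increments=[{"offset": [0,0,0.1],"turn": [0,0,0],"jaw": 0},{"offset": [0,0,0],"turn": [0,0,0],"jaw": 0}])

```text
time: 21.35
tool_pos: [0.5457, 0.1496, 0.1154]
orientation: [0.999, -0.052, 0.0, -0.0]
contact_force: [-1.6, -0.3, 6.5]
gripper_width: -0.0002
gripper_force: 3.2
```

Call:
servo_tool(increments=[{"offset": [0,0,0.1],"turn": [0,0,0],"jaw": 0},{"offset": [0,0,0],"turn": [0,0,0],"jaw": 0}])

```text
time: 21.6
tool_pos: [0.5457, 0.1496, 0.1154]
orientation: [0.999, -0.052, 0.0, -0.0]
contact_force: [-2.9, -0.6, 7.8]
gripper_width: 0.0002
gripper_force: 3.5
```

The left one is firm, at about 7 N. I'm continuing until it snaps.

Call:
servo_tool(increments=[{"offset": [0,0,0.1],"turn": [0,0,0],"jaw": 0},{"offset": [0,0,0],"turn": [0,0,0],"jaw": 0}])

```text
time: 21.85
tool_pos: [0.5457, 0.1496, 0.1153]
orientation: [0.999, -0.052, 0.0, 0.0]
contact_force: [-2.2, -0.4, 7.1]
gripper_width: -0.0001
gripper_force: 3.5
```

Call:
servo_tool(increments=[{"offset": [0,0,0.1],"turn": [0,0,0],"jaw": 0},{"offset": [0,0,0],"turn": [0,0,0],"jaw": 0}])

```text
time: 22.1
tool_pos: [0.5457, 0.1496, 0.1149]
orientation: [0.999, -0.052, 0.0, -0.0]
contact_force: [-0.9, -0.8, 4.7]
gripper_width: -0.0001
gripper_force: 2.2
```

Call:
servo_tool(increments=[{"offset": [0,0,0.1],"turn": [0,0,0],"jaw": 0},{"offset": [0,0,0],"turn": [0,0,0],"jaw": 0}])

```text
time: 22.35
tool_pos: [0.5457, 0.1496, 0.1144]
orientation: [0.999, -0.052, -0.0, -0.0]
contact_force: [0.5, -0.4, 1.8]
gripper_width: 0.0002
gripper_force: 1.1
```

Call:
servo_tool(increments=[{"offset": [0,0,0.1],"turn": [0,0,0],"jaw": 0},{"offset": [0,0,0],"turn": [0,0,0],"jaw": 0}])

```text
time: 22.6
tool_pos: [0.5457, 0.1496, 0.1145]
orientation: [0.999, -0.052, -0.0, 0.0]
contact_force: [0.0, 0.4, 1.8]
gripper_width: -0.0001
gripper_force: 1.1
```

The left limiter snapped (7 N, then 2.2 N). Next I'll push its lever over from the button side, with the tip at about z = 0.128.

Call:
servo_tool(increments=[{"offset": [0,0,-14],"turn": [0,0,0],"jaw": 0},{"offset": [20,0,0],"turn": [0,0,0],"jaw": 0},{"offset": [20,0,0],"turn": [0,0,0],"jaw": 0},{"offset": [8,0,0],"turn": [0,0,0],"jaw": 0},{"offset": [0,0,0],"turn": [0,0,0],"jaw": 0}])

```text
time: 23.22
tool_pos: [0.5933, 0.1446, 0.1286]
orientation: [0.999, -0.052, -0.0, -0.0]
contact_force: [-1.3, 0.4, -0.5]
gripper_width: 0.0002
gripper_force: 0.0
```

Call:
servo_tool(increments=[{"offset": [5,0,0],"turn": [0,0,0],"jaw": 0},{"offset": [5,0,0],"turn": [0,0,0],"jaw": 0},{"offset": [5,0,0],"turn": [0,0,0],"jaw": 0},{"offset": [5,0,0],"turn": [0,0,0],"jaw": 0}])

```text
time: 23.72
tool_pos: [0.6134, 0.1427, 0.1287]
orientation: [0.999, -0.052, -0.0, -0.0]
contact_force: [-3.5, 0.9, 1.8]
gripper_width: -0.0001
gripper_force: 1.4
```

```bash
python3 - <<'E'
from h import *
S=camera("scene");s=observe();print(s["tool_pos"],s["contact_force"])
cv2.imwrite("pics/c2.png",cv2.resize(S["color"][200:330,270:400],None,fx=4.5,fy=4.5,interpolation=2)[:,:,::-1])
E
```

```text
[0.61395015 0.14251005 0.12862738] [-1.81723988  0.9616174   0.90031246]
```

View pics/c2.png

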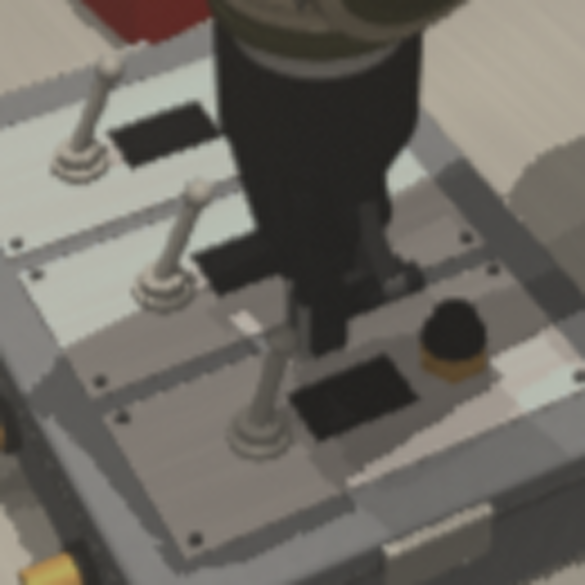

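The finger is pushing the left lever at crop (285,345), and the lever is moving. The other two levers are untouched.

Call:
servo_tool(increments=[{"offset": [5,0,0],"turn": [0,0,0],"jaw": 0},{"offset": [5,0,0],"turn": [0,0,0],"jaw": 0},{"offset": [5,0,0],"turn": [0,0,0],"jaw": 0},{"offset": [4,0,0],"turn": [0,0,0],"jaw": 0}])

```text
time: 24.28
tool_pos: [0.6326, 0.1405, 0.1284]
orientation: [0.999, -0.052, -0.0, 0.0]
contact_force: [-2.3, -0.2, 0.6]
gripper_width: 0.0001
gripper_force: 0.9
```

Call:
servo_tool(increments=[{"offset": [3,0,0],"turn": [0,0,0],"jaw": 0},{"offset": [0,0,0],"turn": [0,0,0],"jaw": 0}])

```text
time: 24.52
tool_pos: [0.6353, 0.1402, 0.1283]
orientation: [0.999, -0.052, -0.0, 0.0]
contact_force: [-1.2, 1.0, -0.6]
gripper_width: -0.0001
gripper_force: 0.4
```

Call:
servo_tool(increments=[{"offset": [2,0,0],"turn": [0,0,0],"jaw": 0},{"offset": [0,0,0],"turn": [0,0,0],"jaw": 0}])

```text
time: 24.78
tool_pos: [0.6371, 0.14, 0.1284]
orientation: [0.999, -0.052, -0.0, 0.0]
contact_force: [-2.8, -0.2, -1.6]
gripper_width: 0.0001
gripper_force: 0.8
```

Call:
servo_tool(increments=[{"offset": [1.5,0,0],"turn": [0,0,0],"jaw": 0},{"offset": [0,0,0],"turn": [0,0,0],"jaw": 0}])

```text
time: 25.02
tool_pos: [0.6387, 0.1399, 0.1285]
orientation: [0.999, -0.052, 0.0, 0.0]
contact_force: [-2.0, 0.2, -0.6]
gripper_width: -0.0004
gripper_force: 0.8
```

Call:
servo_tool(increments=[{"offset": [1,0,0],"turn": [0,0,0],"jaw": 0},{"offset": [0,0,0],"turn": [0,0,0],"jaw": 0}])

```text
time: 25.28
tool_pos: [0.6397, 0.1398, 0.1285]
orientation: [0.999, -0.052, 0.0, -0.0]
contact_force: [-1.9, -0.4, -0.5]
gripper_width: 0.0001
gripper_force: 0.8
```

Still moving and no stop yet, so the lever is probably a bit farther along than estimated. I'm pushing on in small steps.

Call:
servo_tool(increments=[{"offset": [1.5,0,0],"turn": [0,0,0],"jaw": 0},{"offset": [0,0,0],"turn": [0,0,0],"jaw": 0}])

```text
time: 25.52
tool_pos: [0.6413, 0.1397, 0.1286]
orientation: [0.999, -0.052, 0.0, -0.0]
contact_force: [-1.5, -0.6, -0.8]
gripper_width: 0.0001
gripper_force: 0.8
```

Call:
servo_tool(increments=[{"offset": [1,0,0],"turn": [0,0,0],"jaw": 0},{"offset": [0,0,0],"turn": [0,0,0],"jaw": 0}])

```text
time: 25.78
tool_pos: [0.6421, 0.1396, 0.1285]
orientation: [0.999, -0.052, -0.0, 0.0]
contact_force: [-3.5, 0.5, 0.0]
gripper_width: 0.0
gripper_force: 1.3
```

```bash
python3 - <<'E'
from h import *
S=camera("scene");s=observe();print(s["tool_pos"],s["contact_force"])
cv2.imwrite("pics/c3.png",cv2.resize(S["color"][200:330,270:400],None,fx=4.5,fy=4.5,interpolation=2)[:,:,::-1])
E
```

```text
[0.64209738 0.13955876 0.12853324] [-2.55982741 -0.2625698  -0.75780655]
```

View pics/c3.png

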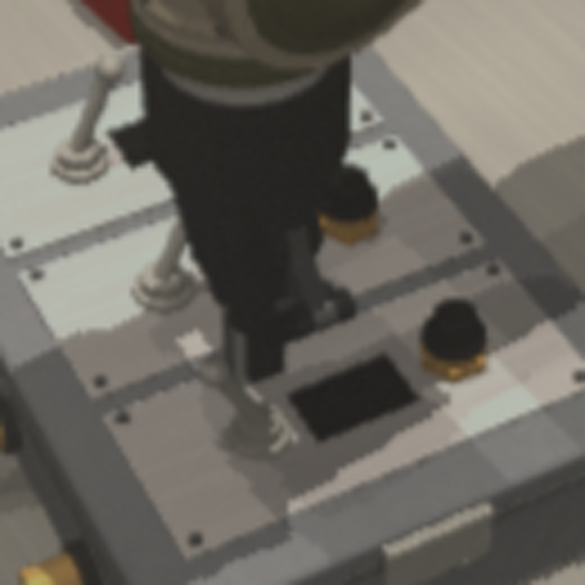

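The lever now leans to +x, with its ball at crop (210,370), and the force is starting to rise at the stop. I'm pushing a little more.

Call:
servo_tool(increments=[{"offset": [0.7,0,0],"turn": [0,0,0],"jaw": 0},{"offset": [0,0,0],"turn": [0,0,0],"jaw": 0}])

```text
time: 26.08
tool_pos: [0.6424, 0.1396, 0.1284]
orientation: [0.999, -0.052, -0.001, 0.0]
contact_force: [-5.5, 0.1, 1.2]
gripper_width: 0.0003
gripper_force: 2.7
```

Call:
servo_tool(increments=[{"offset": [0.7,0,0],"turn": [0,0,0],"jaw": 0},{"offset": [0,0,0],"turn": [0,0,0],"jaw": 0}])

```text
time: 26.32
tool_pos: [0.6426, 0.1396, 0.1283]
orientation: [0.999, -0.052, -0.002, 0.0]
contact_force: [-9.1, -0.3, 0.3]
gripper_width: -0.0
gripper_force: 4.1
```

The lever is at its hard stop. I'm backing off and lifting clear.

Call:
servo_tool(increments=[{"offset": [-10,0,0],"turn": [0,0,0],"jaw": 0},{"offset": [-20,0,0],"turn": [0,0,0],"jaw": 0},{"offset": [0,0,-40],"turn": [0,0,0],"jaw": 0},{"offset": [0,0,-50],"turn": [0,0,0],"jaw": 0},{"offset": [-60,0,-20],"turn": [0,0,0],"jaw": 0},{"offset": [-60,0,0],"turn": [0,0,0],"jaw": 0},{"offset": [0,0,0],"turn": [0,0,0],"jaw": 0},{"offset": [0,0,0],"turn": [0,0,0],"jaw": 0}])

```text
time: 27.32
tool_pos: [0.4958, 0.1548, 0.2391]
orientation: [0.999, -0.052, 0.001, -0.0]
contact_force: [-0.2, -0.9, -0.3]
gripper_width: 0.0
gripper_force: 0.0
```

```bash
python3 - <<'E'
from h import *
S=camera("scene");s=observe();print(s["tool_pos"],s["contact_force"],s["time"])
cv2.imwrite("pics/c4.png",cv2.resize(S["color"][140:430,160:500],None,fx=2,fy=2,interpolation=2)[:,:,::-1])
E
```

```text
[0.49613193 0.15471668 0.23880812] [ 0.88825545 -0.4418173  -0.22835055] 27.375
```

View pics/c4.png

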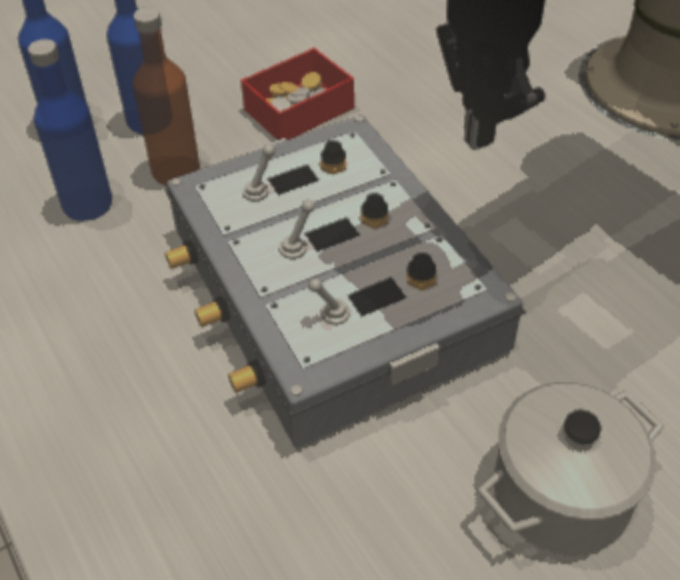

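The left lever is on, with its ball at crop (315,287). The other two are off, the bottle, pan and bin are undisturbed, and the arm is clear.

```bash
python3 -c "from bench import *;print(finish_job())"
```

```text
the job is handed in; nothing more can be done
None
```

The left limiter was the tripped one: it snapped through at about 7 N and is reset, its switch is fully on, the other two are off, nothing was shifted, and the job is handed in (no verdict was returned).

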